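Move a slide carrier from the drip rail to the drying rail

TASK

The stained slides in the blue-gripped carrier have drained: slide it along the drip rail to the free end, lift it over the upturned end stops and hang it on the next stand's drying rail, then push it gently along that rail against the sprung buffer until the brass pawl snaps up behind its bail. It carries glass, so never knock or force it against the stands (keep every contact with them well below 25 N) and keep it upright; leave the white-gripped carrier and the other things on the bench where they are.

Things in the scene. Friction and masses are not known exactly. Their poses are not given: they have to be found in the camera images.
- carrier: slide carrier with the BLUE grip, 34x60x169 mm, 0.13 to 0.25 kg: upright grip tab, under it a closed steel bail round the rail, under that a white cage of glass slides. Origin: middle of the underside of the bail's roof, which bears on the rail (z = 0.165 hung). x away from the robot, y along the rail, z up. Bail 40 mm long (y +-20 mm), opening 20 mm wide (x +-10 mm) and 44 mm high
- grip (a point): place to grip on the blue tab, 32 mm above the carrier's origin. The tab is 12 mm thick (x), 40 mm long (y) and spans 4 to 44 mm above the origin: grip it from above across the 12 mm
- bail_floor (a point): floor of the bail's opening (top of the slide cage), 44 mm below the carrier's origin; the cage, 34x60 mm, ends 125 mm below the origin. The bail is closed, so it leaves or enters a rail only over the free end, raised by more than 14 and less than 26 mm (20 is the middle)
- waiting_carrier: a like carrier with a WHITE grip, hanging on the drip rail nearer its post; stays there. Same sizes and origin
- drip_stand: steel gallows stand, foot a drip pan 84x236x14 mm. Origin: middle of the foot's underside. Rail: slotted flat bar 12 mm wide (x +-6 mm), 12 mm deep, top at z = 165 mm, along its y from the post (y = +127 mm) to the free end (y = -125 mm)
- drip_end (a point): inner face of the drip rail's end stop at rail-top height, y = -119 mm in the stand's frame. The stop is the upturned rail end, 6 mm thick, 12 mm wide, top 14 mm above the rail (z = 179 mm)
- drying_stand: the next stand, grey foot 74x200x8 mm. Origin: middle of the foot's underside. Rail of same section and height along its y from the free end (y = +125 mm) to the post (y = -90 mm), where it springs (0.25 mm/N at the free end). Nearly, not exactly, in line with the drip rail; 46 to 66 mm between the end stops, room to re-align the 40 mm bail. It carries the spring catch (see rail_mid, buffer, pawl)
- drying_end (a point): inner face of the drying rail's end stop at rail-top height, y = +119 mm in its stand's frame; 6 mm thick, top 14 mm above the rail. Set the carrier on the rail with its origin 23 to 43 mm beyond this, between stop and pawl
- rail_mid (a point): drying rail's top at the stand's y = 0. The catch (brass pawl in the rail's slot, then black block with sprung rubber buffer) is clamped at an unmeasured place near here, to be felt for: a latched carrier's origin lies between y = +19 and -11 mm. Pawl ramp rises from 38 mm before that place, tip 20 mm before it
- buffer (a joint): sprung rubber buffer, m pushed in: 0 free, 0.0075 solid. It meets the end of the grip tab 14 mm above the rail. Takes 1.5 N at first, 4 N at 0.005 where the pawl rises behind the bail, 5 N when solid. A latched carrier holds it at 0.003 to 0.005
- pawl (a joint): brass pawl, rad: 0 is up, tip 6 mm above the rail. A bail sliding over it from the free end presses it to about 0.3 with 1 to 2 N; it springs back up (0 to 0.08) behind the bail's trailing edge
- jar_a: glass staining jar with lid, 59x53x104 mm, bystander, origin at the centre of its underside
- jar_b: glass staining jar with lid, 59x53x104 mm, bystander, origin at the centre of its underside
- timer: white bench timer, 66x62x19 mm, bystander, origin at the centre of its underside
- stain_bottle: brown dropper bottle with black top, 38x38x106 mm, bystander, origin at the centre of its underside
- red_stain_bottle: brown dropper bottle with red top, 38x38x106 mm, bystander, origin at the centre of its underside
- notebook: brown notebook lying flat, 210x152x13 mm, bystander, origin at the centre of its underside
- pen: white pen lying flat, 11x145x9 mm, bystander, origin at the centre of its underside
- forceps: steel forceps lying flat, 128x18x8 mm, bystander, origin at the centre of its underside

How it is judged:
On the way, in this order (a step that is already met when the one before it is completed fails the run):
1. the blue-gripped carrier is off the drip rail, past its end stop (y of carrier in the frame of drip_stand below -0.145 m and angle between carrier's own z axis and vertical below 0.2 rad), for 0.05 s.
2. it hangs on the drying rail, inside that rail's end stop (height (world z) of carrier between 0.1625 and 0.1685 m and x of carrier in the frame of drying_stand between -0.008 and 0.008 m and y of carrier in the frame of drying_stand below 0.1 m and contact force between carrier and drying_stand above 0.2 N), for 0.1 s.
At the end, for the whole second after the job is handed in: the blue-gripped carrier hangs at rest and upright (within 0.1 rad) on the drying rail (origin 162.5 to 168.5 mm high, within 8 mm and 0.2 rad of the rail's line), latched between buffer and pawl: pawl up behind the bail (below 0.12 rad), buffer pushed in over 2 mm (height (world z) of carrier between 0.1625 and 0.1685 m and x of carrier in the frame of drying_stand between -0.008 and 0.008 m and y of carrier in the frame of drying_stand between -0.017 and 0.025 m and value of joint pawl below 0.12 rad and value of joint buffer above 0.002 m and angle between carrier's own z axis and vertical below 0.1 rad and angle between the y axis of carrier and the y axis of drying_stand, either way round below 0.2 rad and linear speed of carrier below 0.02 m/s); the robot touches nothing.
It fails at once if the carrier is pressed or knocked against a stand or its catch with more than 25 N (contact force between carrier and drip_stand above 25 N or contact force between carrier and drying_stand above 25 N).
It fails at once if the carrier tips more than 0.35 rad (angle between carrier's own z axis and vertical above 0.35 rad).
It fails at once if the white-gripped carrier is moved more than 15 mm (distance of waiting_carrier from where it was at the start of the episode above 0.015 m).
It fails at once if a jar, a bottle, the timer, notebook, pen or forceps is moved more than 15 mm (distance of any of jar_a, jar_b, timer, stain_bottle, red_stain_bottle, notebook, pen, forceps from where it was at the start of the episode above 0.015 m).
It also fails if it takes over 61 s, if anything falls off the work surface, if the arm or the gripper's body presses on something with over 40 N, if the wrist force passes 120 N, or if a joint passes its speed limit or range.

ROBOT

A 7-joint arm with a two-finger parallel gripper is mounted at the origin on a cart in front of the work surface, level with it; the furniture and walls round the work are solid. World frame = base frame: x ahead of the robot, y to its left, z up, the work surface at z = 0. Lengths are in m, angles in rad, forces in N, time in s.
With the tool pointing down it reaches from about 0.4 to 0.85 m from the base axis. Payload 10.4 kg.
Tool frame: the origin (TCP) lies on the centre line of the jaws, within the pads' length; the fingertips stand 17 mm ahead of it and the grasp point (between the pads) lies 2 mm behind it; z points along the fingers, y is the line along which they close (so a half turn about z gives the same grasp; the last joint's range is limited). The gripper opens to 85 mm and grips with 20 to 120 N. Pads are 22 mm wide; open, the fingers measure 114 mm over their backs; the gripper's body (76 mm by 85 mm) begins 54 mm behind the grasp point. The pads swing forward as they close: fully open they stand 13 mm farther back than shut.
Start: joints at [-1.302, 0.332, -0.065, 1.46, 0.022, 1.35, -0.088], TCP at [0.18, 0.599, 0.248] pointing down, gripper open.
Joint ranges: [-2.6, 2.6], [-0.5, 2.12], [-1.47, 1.34], [0.16, 2.42], [-1.27, 4.41], [0.06, 2.06], [-2.6, 2.6]. Speed limits (rad/s): [2.22, 2.22, 2.79, 2.79, 3.14, 3.14, 3.14].

INTERFACE

Orientations are given as a unit quaternion [x, y, z, w].
In Python, from workcell import sensors, imaging, order, spotter gives the robot as it stands. The module is installed in compiled form; this text tells all that it offers.
- The arm moves only by the shell command python3 -m inch 'ROWS' [FORCE]. ROWS is JSON, a list that holds one entry, the list of rows, each a list of 7 numbers: the shift along the tool's x, y, z in m, then the turn, a rotation vector about the tool's x, y, z in rad, then the closure, from -1 (fully open) to 1 (shut). In form: [[[x, y, z, ax, ay, az, hand], ...]]. A call has 1 to 10 rows; each row is the pose to reach, as a shift and turn from the pose commanded when the call began, along the tool's axes at that moment; what a row does not reach only later rows make up. A row lasts 1/10 s, in which the tool goes at most 50 mm and 8.59 degrees, less where a joint would pass 70% of its speed; a pose out of reach is approached as far as the arm can. A call with a gripper value outside its range is refused whole. The fingers move at their own pace and stop on an object; FORCE is the grip in N (left out, the last holds). Time passes only in rows, so rows that repeat a pose let the fingers close. It gives the time, the measured TCP pose, the force, the opening and the grip force at its end, in the units of the state.
- sensors.get_obs(): the state, without advancing time (a new reading comes with each control period).
- imaging.camera(name): name is "side" or "top" or "wrist"; returns the picture (384x512x3 uint8, blue, green, red); there is no depth.
- imaging.calibration(name): a dict with "mtx" (3x3 intrinsics, pixels), "R" (3x3) and "t" (3): a world point X has camera coordinates R X + t; the wrist camera has in their place "tool_from_camera" (4x4, takes a point from camera to tool coordinates, whose origin is the TCP and whose axes are the flange's). Camera axes: x right, y down, z forward; pixel columns grow to the right and rows downward; lengths in m; the calibration is good to about 2 mm. A picture is of the moment at which its call begins: read the wrist's pose just before it. calibration takes no time and is no camera call.
- order.hand_in(): hands the job in; it is judged then, once.
Trained networks look in the newest picture that a camera, given by its name, has taken for a name from the list of things; names that differ only in an ending like _2 or _b are one class to them, and where a whole thing is asked for, a point or a joint stands for the part that bears it (a point fixed in the world has none). Each returns a list of dicts, best first, with "conf" (0 to 1); they miss things now and then, are a little off and sometimes report something else, mostly with a low value. They report only what shows in the picture. A call takes as long as a camera call.
- spotter.look_for(label, camera): "pixel" ([column, row] in pixels, amid what is visible of it).
The state is a dict: "clock": time; "joint_pos": joint angles; "joint_velocities": joint speeds; "tau": joint torques, N m; "position": TCP position; "ee_rot": TCP orientation; "ft_force": force on the tool from outside, world axes, zero at the start; "torque": the same for the moment, N m; "grip_width": opening from 0.0 (shut) to 1.0 (fully open); "grasp_force": force on a finger pad.
Only numpy, scipy, OpenCV 4.12 (cv2) and the standard library are available. Lean on these libraries where they do the work, as an engineer would, in place of code of your own. Each camera call takes 0.05 s, during which the arm holds its last target. There are 200 camera calls.

## Working session

There is one attempt and no reset: what is moved stays moved. The work goes in short steps, Python scripts to look and compute and a shell command to move; the robot and the scene stay as the last step left them, time stands still between calls to the robot, and variables do not carry over. Pictures are saved under pics/ and viewed, at most 10 in all, crops included, and the job is handed in when it is done.

```bash
mkdir -p pics; cat > h.py <<'E'
import numpy as np, cv2
from workcell import sensors, imaging, order, spotter
from scipy.spatial.transform import Rotation as Ro
def cam(name):
    c=imaging.calibration(name)
    K=np.array(c['mtx'])
    if name=='wrist':
        o=sensors.get_obs(); T=np.eye(4); T[:3,:3]=Ro.from_quat(o['ee_rot']).as_matrix(); T[:3,3]=o['position']
        W=T@np.array(c['tool_from_camera']); R=W[:3,:3].T; t=-R@W[:3,3]
    else: R=np.array(c['R']);t=np.array(c['t']).ravel()
    return K,R,t
def proj(C,X):
    K,R,t=C; p=K@(R@np.array(X)+t); return p[:2]/p[2]
def atz(C,px,z):
    K,R,t=C; d=R.T@np.linalg.inv(K)@np.array([px[0],px[1],1.]); o=-R.T@t
    return o+d*(z-o[2])/d[2]
def ray(C,px):
    K,R,t=C; d=R.T@np.linalg.inv(K)@np.array([px[0],px[1],1.]); return -R.T@t,d/np.linalg.norm(d)
def tri(C1,p1,C2,p2):
    o1,d1=ray(C1,p1);o2,d2=ray(C2,p2)
    s=np.linalg.lstsq(np.c_[d1,-d2],o2-o1,rcond=None)[0]
    a,b=o1+d1*s[0],o2+d2*s[1]; return (a+b)/2,np.linalg.norm(a-b)
E
python3 - <<'E'
from h import *
np.set_printoptions(precision=4,suppress=True)
o=sensors.get_obs();print(o['position'],Ro.from_quat(o['ee_rot']).as_matrix(),o['clock'])
for n in('side','top'):
    im=imaging.camera(n);cv2.imwrite(f'pics/{n}0.png',im)
    C=cam(n);print(n,-C[1].T@C[2],C[1],C[0][0,0])
    for l in('carrier','grip','drip_end','drying_end','rail_mid','pawl','buffer','waiting_carrier'):
        r=spotter.look_for(l,n)
        print(n,l,[(np.round(x['pixel'],1),round(x['conf'],2),atz(C,x['pixel'],.197 if l=='grip' else .165)[:2]) for x in r[:2]])
E
```

```text
[0.1797 0.5982 0.2475] [[-0.9577  0.2877 -0.0003]
 [ 0.2877  0.9577 -0.0014]
 [-0.0001 -0.0014 -1.    ]] 0.0
side [-0.625  -0.9678  1.2037] [[ 0.6387 -0.7695 -0.0037]
 [-0.4464 -0.3666 -0.8163]
 [ 0.6267  0.523  -0.5777]] 436.1488875714028
side carrier []
side grip [(array([270.8, 223.3]), 0.67, array([ 0.3857, -0.2184])), (array([164. , 179.2]), 0.4, array([0.3348, 0.3147]))]
side drip_end [(array([256. , 233.4]), 0.79, array([ 0.336 , -0.1887]))]
side drying_end [(array([324.1, 269.2]), 0.76, array([ 0.3368, -0.4815]))]
side rail_mid [(array([323.9, 269. ]), 0.72, array([ 0.3371, -0.4805])), (array([162.5, 179.1]), 0.53, array([0.3616, 0.3612]))]
side pawl []
side buffer [(array([275.3, 224.2]), 0.53, array([ 0.4243, -0.2111])), (array([194.8, 180.7]), 0.24, array([0.4426, 0.2423]))]
side waiting_carrier [(array([247.4, 212.5]), 0.61, array([ 0.4132, -0.0823]))]
top [-0.011   0.1092  1.7227] [[-0.216  -0.9764 -0.0015]
 [-0.9249  0.2051 -0.3202]
 [ 0.3129 -0.0678 -0.9474]] 405.9989633187479
top carrier [(array([298.6, 194.4]), 0.56, array([ 0.45  , -0.1462]))]
top grip [(array([298.1, 194.4]), 0.81, array([ 0.4409, -0.139 ]))]
top drip_end [(array([283.2, 204.4]), 0.68, array([ 0.4225, -0.0757]))]
top drying_end [(array([356.6, 188. ]), 0.88, array([ 0.4255, -0.3823]))]
top rail_mid [(array([355., 193.]), 0.92, array([ 0.4065, -0.3698]))]
top pawl [(array([388.3, 188.3]), 0.39, array([ 0.3965, -0.5073]))]
top buffer []
top waiting_carrier [(array([270.8, 199.9]), 0.5, array([ 0.4516, -0.0315])), (array([297.2, 195.8]), 0.42, array([ 0.4455, -0.1392]))]
```

```bash
python3 -c "
import cv2,numpy as np
cv2.imwrite('pics/both.png',cv2.resize(np.vstack([cv2.imread('pics/side0.png'),cv2.imread('pics/top0.png')]),(400,600)))"
```

```text
(no output)
```

View pics/top0.png

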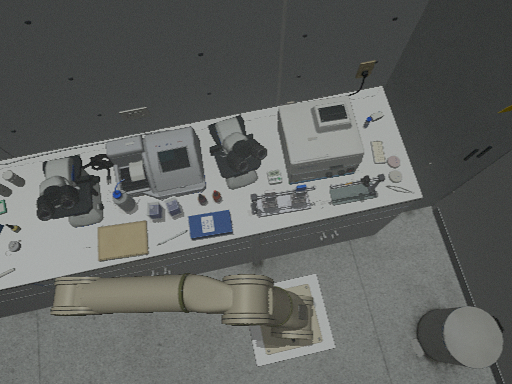

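View pics/side0.png

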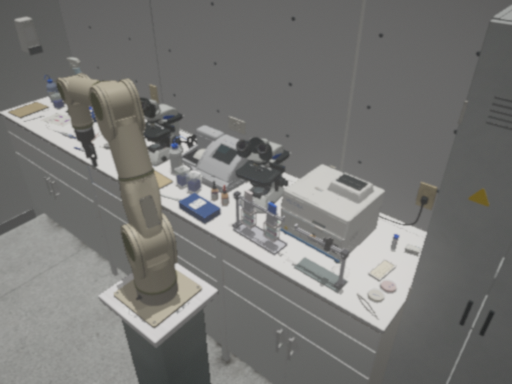

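Top view: blue grip at about (300,188), drip stand from (250,203) to (315,197), and drying stand from (330,192) to (380,183). Next I'll zoom in.

```bash
python3 -c "
import cv2,numpy as np
a=cv2.imread('pics/top0.png')[165:225,240:400];b=cv2.imread('pics/side0.png')[180:290,220:360]
a=cv2.resize(a,(800,300),interpolation=2);b=cv2.resize(b,(382,300),interpolation=2)
m=np.zeros((600,800,3),np.uint8);m[:300]=a;m[300:,:382]=b
cv2.imwrite('pics/z.png',m)"
```

```text
(no output)
```

View pics/z.png

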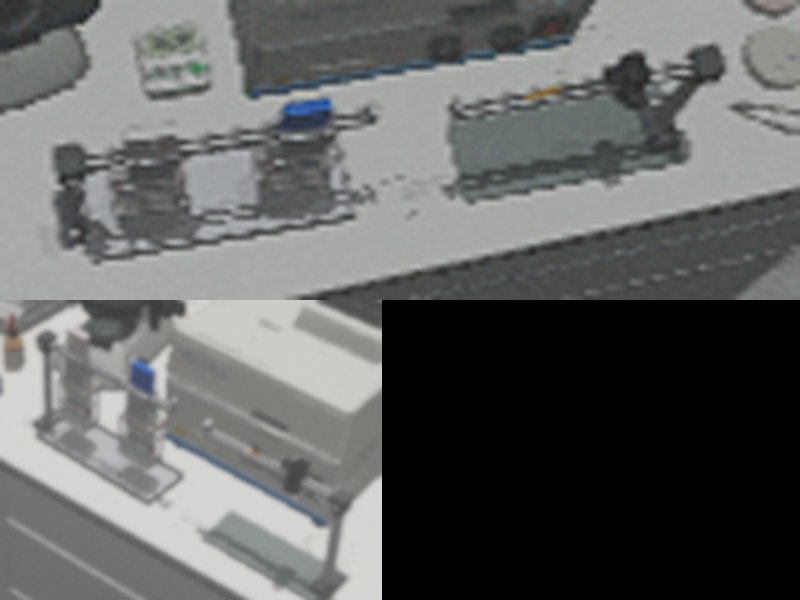

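```bash
python3 - <<'E'
from h import *
np.set_printoptions(precision=4,suppress=True)
C=cam('top');S=cam('side')
P={}
for n,p,z in(('drpost',(254,197),.165),('drend',(314.6,188),.179),('dyend',(331.4,186.6),.179),('dypost',(381.6,177.4),.165),('blue',(301.4,187),.205),('pawl',(349,183.6),.168),('buf',(366,179),.18)):
    P[n]=atz(C,p,z);print(n,P[n])
for a,b in(('drpost','drend'),('dyend','dypost')):
    d=P[b]-P[a];print(np.linalg.norm(d[:2]),np.degrees(np.arctan2(d[1],d[0])))
f=lambda u,v:(u/2.729+220,(v-300)/2.729+180)
for n,p in(('drend',(173,401)),('dyend',(207,424)),('drpost',(47,340)),('blue',(143,368))):
    q=f(*p);print(n,atz(S,q,P[n][2]), )
w=imaging.calibration('wrist');print(w['tool_from_camera'],w['mtx'])
E
```

```text
drpost [0.4782 0.0318 0.165 ]
drend [ 0.4581 -0.2132  0.179 ]
dyend [ 0.4493 -0.2807  0.179 ]
dypost [ 0.4474 -0.4954  0.165 ]
blue [ 0.4656 -0.1579  0.205 ]
pawl [ 0.4495 -0.3567  0.168 ]
buf [ 0.45   -0.4258  0.18  ]
0.24580972749825186 -94.67356960849217
0.21465087153856685 -90.50084876667107
drend [ 0.4648 -0.2188  0.179 ]
dyend [ 0.4529 -0.2849  0.179 ]
drpost [0.48   0.0293 0.165 ]
blue [ 0.4716 -0.1599  0.205 ]
[[-0.0004 -0.9452 -0.3264  0.0854]
 [ 1.     -0.0001 -0.0011  0.0004]
 [ 0.001  -0.3264  0.9452 -0.1242]
 [ 0.      0.      0.      1.    ]] [[279.5512   0.     249.4583]
 [  0.     279.5512 193.5112]
 [  0.       0.       1.    ]]
```

```bash
cat >> h.py <<'E'
def delta(target,yaw_x_deg=None):
    "tool-frame shift + rotvec to world target, tool down, tool x at given azimuth"
    o=sensors.get_obs(); R=Ro.from_quat(o['ee_rot']).as_matrix()
    s=R.T@(np.array(target)-o['position'])
    out=[s]
    if yaw_x_deg is not None:
        a=np.radians(yaw_x_deg); x=np.array([np.cos(a),np.sin(a),0]); z=np.array([0,0,-1.]); y=np.cross(z,x)
        out.append(Ro.from_matrix(R.T@np.c_[x,y,z]).as_rotvec())
    return [np.round(v,4) for v in out]
E
python3 -m inch '[[[-0.03,-0.03,-0.03,0,0,0.07,-1],[-0.06,-0.06,-0.06,0,0,0.14,-1],[-0.09,-0.09,-0.09,0,0,0.21,-1],[-0.12,-0.12,-0.092,0,0,0.28,-1],[-0.155,-0.15,-0.092,0,0,0.35,-1],[-0.19,-0.185,-0.092,0,0,0.42,-1],[-0.225,-0.22,-0.092,0,0,0.49,-1],[-0.26,-0.255,-0.092,0,0,0.56,-1],[-0.295,-0.29,-0.092,0,0,0.63,-1],[-0.326,-0.32,-0.092,0,0,0.7,-1]]]'
python3 - <<'E'
from h import *
print(delta([.4656,-.13,.34],85.3))
E
```

```text
clock: 1.9
position: [0.4008, 0.1958, 0.3407]
ee_rot: [0.478, 0.879, 0.001, 0.0]
ft_force: [1.3, 0.6, -0.8]
grip_width: 0.999
grasp_force: 0.0
[array([-0.3086, -0.1228,  0.0004]), array([ 0.0009, -0.0007,  0.657 ])]
```

```bash
python3 -m inch '[[[-0.035,-0.014,0,0,0,0.075,-1],[-0.075,-0.03,0,0,0,0.15,-1],[-0.115,-0.046,0,0,0,0.225,-1],[-0.155,-0.062,0,0,0,0.3,-1],[-0.195,-0.078,0,0,0,0.375,-1],[-0.235,-0.094,0,0,0,0.45,-1],[-0.275,-0.11,0,0,0,0.525,-1],[-0.309,-0.123,0,0,0,0.6,-1],[-0.309,-0.123,0,0,0,0.657,-1],[-0.309,-0.123,0,0,0,0.657,-1]]]'
python3 - <<'E'
from h import *
np.set_printoptions(precision=4,suppress=True)
C=cam('wrist');im=imaging.camera('wrist');cv2.imwrite('pics/w1.png',im)
for l in('carrier','grip','drip_end','drying_end','pawl','rail_mid'):
    for x in spotter.look_for(l,'wrist')[:2]: print(l,np.round(x['pixel']),round(x['conf'],2),atz(C,x['pixel'],.205 if l=='grip' else .165)[:2])
E
```

```text
clock: 2.9
position: [0.466, -0.1285, 0.3403]
ee_rot: [0.735, 0.678, 0.0, -0.0]
ft_force: [-0.6, 0.3, 0.0]
grip_width: 1.004
grasp_force: 0.0
carrier [256. 192.] 0.94 [ 0.4702 -0.1461]
grip [254. 193.] 0.55 [ 0.4688 -0.1336]
drying_end [253. 290.] 0.76 [ 0.4569 -0.2792]
drying_end [255. 194.] 0.74 [ 0.4696 -0.1485]
rail_mid [253. 286.] 0.84 [ 0.4577 -0.2721]
```

View pics/w1.png

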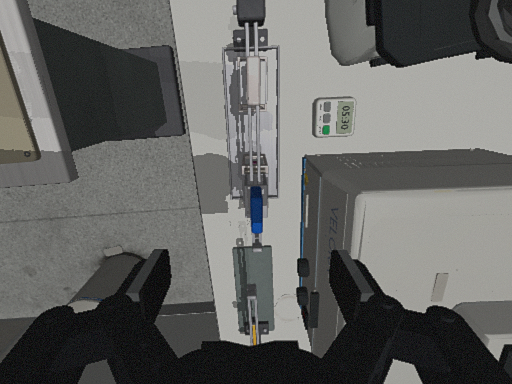

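Wrist view: blue tab from (256,187) to (257,232), drip rail end near (258,245), drying rail end near (251,286), white carrier at (252,80), instrument to the right from column 303. Next I'll take a zoomed crop for pixel-accurate points.

```bash
python3 -c "
import cv2
a=cv2.imread('pics/w1.png')[170:350,200:320]
cv2.imwrite('pics/w1z.png',cv2.resize(a,(400,600),interpolation=2))"
```

```text
(no output)
```

View pics/w1z.png

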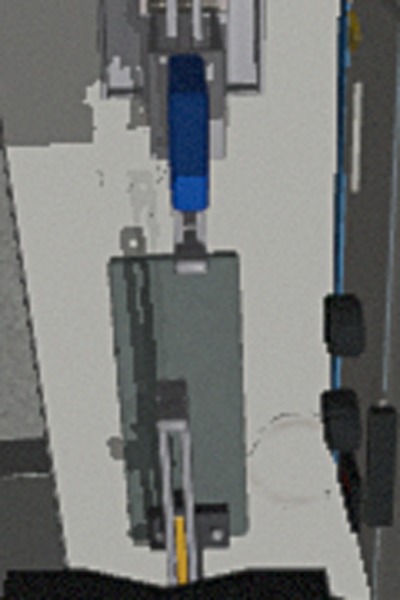

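```bash
python3 - <<'E'
from h import *
np.set_printoptions(precision=4,suppress=True)
# pose at picture: same as now
C=cam('wrist')
f=lambda u,v:(200+u/3.3333-.35,170+v/3.3333-.35)
for n,u,v,z in (('tab +y end bottom?',188,55,.169),('tab edge 178',189,178,.209),('tab end 212',190,212,.209),('tab 55 top',188,55,.209),('tab L',168,140,.209),('tab R',208,140,.209),('drip stop top',190,267,.179),('drip 250',190,250,.179),('dy stop top',173,423,.179),('dy outer edge',172,415,.179),('pawl start',181,515,.165),('rail c 500',176,500,.165),('rail R',192,500,.165),('railL',163,500,.165),('foot dry tl',109,258,.008),('foot dry tr',238,252,.008),('foot dry bl',130,543,.008),('foot dry br',246,535,.008),('pan bl',103,90,.014),('pan br',260,90,.014),('knob',330,320,.1),('machine bot',338,250,0),):
    print(n,atz(C,f(u,v),z)[:2])
g=lambda u,v,z:print(atz(C,(u,v),z)[:2])
print('pan corners full image');g(223,48,.014);g(278,48,.014);g(279,196,.014);g(231,198,.014)
print('rail at white');g(252,30,.165)
E
```

```text
tab +y end bottom? [ 0.4716 -0.1363]
tab edge 178 [ 0.4692 -0.1624]
tab end 212 [ 0.4687 -0.1738]
tab 55 top [ 0.4716 -0.1236]
tab L [ 0.4638 -0.1495]
tab R [ 0.4757 -0.1504]
drip stop top [ 0.4669 -0.2105]
drip 250 [ 0.4674 -0.2038]
dy stop top [ 0.4561 -0.2759]
dy outer edge [ 0.456  -0.2723]
pawl start [ 0.4552 -0.3328]
rail c 500 [ 0.4538 -0.325 ]
rail R [ 0.4602 -0.3255]
railL [ 0.4486 -0.3246]
foot dry tl [ 0.4196 -0.3022]
foot dry tr [ 0.4912 -0.3039]
foot dry bl [ 0.4132 -0.5048]
foot dry br [ 0.486  -0.5039]
pan bl [ 0.4266 -0.2012]
pan br [ 0.5071 -0.2073]
knob [ 0.5272 -0.2893]
machine bot [ 0.5478 -0.3115]
pan corners full image
[0.4383 0.0269]
[0.5175 0.0208]
[ 0.5094 -0.2063]
[ 0.4272 -0.2037]
rail at white
[0.4784 0.0168]
```

Tab measures centre ≈ (0.4695,-0.155). Drip rail yaw is about -3° and drying rail yaw about -1.6°, with a gap of about 59 mm. I'll take one closer look at the drying rail before gripping.

```bash
python3 -m inch '[[[-0.04,0,0,0,0,0,0],[-0.085,0.001,0.01,0,0,0,0],[-0.125,0.002,0.025,0,0,0,0],[-0.15,0.002,0.04,0,0,0,0],[-0.15,0.002,0.04,0,0,0,0]]]'
python3 - <<'E'
from h import *
import pickle
np.set_printoptions(precision=4,suppress=True)
C=cam('wrist');im=imaging.camera('wrist');cv2.imwrite('pics/w2.png',im);pickle.dump(C,open('C2.pkl','wb'))
for l in('drip_end','drying_end','pawl','rail_mid','buffer'):
    for x in spotter.look_for(l,'wrist')[:2]: print(l,np.round(x['pixel']),round(x['conf'],2),atz(C,x['pixel'],.165)[:2])
cv2.imwrite('pics/w2z.png',cv2.resize(im[100:384,150:390],(507,600),interpolation=2))
E
```

```text
clock: 3.75
position: [0.4545, -0.2803, 0.2986]
ee_rot: [0.736, 0.677, -0.001, -0.001]
ft_force: [-1.1, 1.2, -0.4]
grip_width: 0.501
grasp_force: 0.0
drip_end [236.  59.] 0.97 [ 0.4512 -0.1654]
drying_end [255. 241.] 0.96 [ 0.454  -0.3377]
pawl [258. 254.] 0.56 [ 0.4554 -0.3525]
rail_mid [257. 242.] 0.59 [ 0.4555 -0.3384]
rail_mid [344.   7.] 0.51 [ 0.54   -0.1351]
buffer [258. 303.] 0.69 [ 0.4515 -0.4163]
```

View pics/w2z.png

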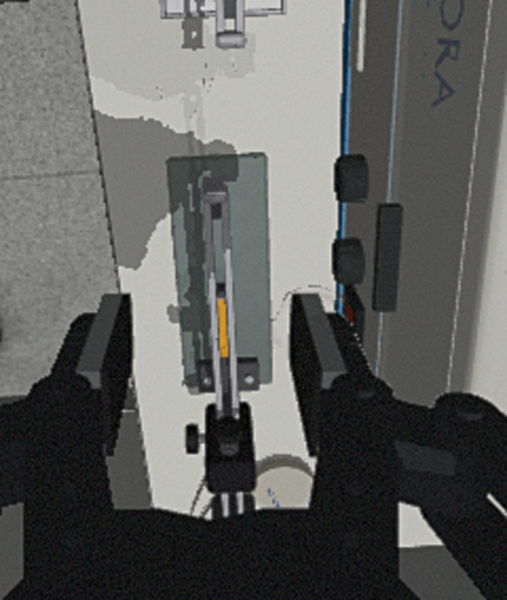

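```bash
python3 - <<'E'
from h import *
import pickle
np.set_printoptions(precision=4,suppress=True)
C=pickle.load(open('C2.pkl','rb'))
k=2.1125
f=lambda u,v:(150+u/k-.26,100+v/k-.26)
print('cam',-C[1].T@C[2])
for n,u,v,z in (('drip outer btm/top',231,46,.179),('drip stop 36',231,36,.179),('dy 180',216,180,.165),('dy 190',216,190,.179),('dy 206',217,206,.179),('rail mid L',211,255,.165),('rail R',230,255,.165),('railL2',215,350,.165),('railR2',240,350,.165),('pawl top',222,298,.165),('pawl end',224,358,.165),('pawl tip',224,358,.171),('block front btm',229,405,.165),('block',229,405,.19),('block top back',231,490,.195),('foot tl',168,157,.008),('foot tr',266,153,.008),('foot bl',188,392,.008),('foot br',271,382,.008)):
    print(n,atz(C,f(u,v),z)[:2])
im=cv2.imread('pics/w2.png')
for r in (192,196,200,204,208,212,220,228,236): print(r,atz(C,(255,r),.179)[1].round(4),im[r,240:270].mean(1).astype(int))
print([ (r,im[r,251:254].mean().astype(int)) for r in range(180,206)])
print([ (r,im[r,257:261].mean().astype(int)) for r in range(108,130)])
E
```

```text
cam [ 0.461  -0.1954  0.4227]
drip outer btm/top [ 0.4665 -0.2162]
drip stop 36 [ 0.4668 -0.2124]
dy 180 [ 0.4557 -0.2763]
dy 190 [ 0.4556 -0.2764]
dy 206 [ 0.4555 -0.2838]
rail mid L [ 0.4503 -0.3135]
rail R [ 0.4594 -0.3143]
railL2 [ 0.448  -0.3663]
railR2 [ 0.4606 -0.3674]
pawl top [ 0.4538 -0.337 ]
pawl end [ 0.4522 -0.3714]
pawl tip [ 0.4524 -0.3673]
block front btm [ 0.4526 -0.4005]
block [ 0.4534 -0.3806]
block top back [ 0.4509 -0.4271]
foot tl [ 0.4192 -0.3052]
foot tr [ 0.4902 -0.3081]
foot bl [ 0.4142 -0.5096]
foot br [ 0.4841 -0.5052]
192 -0.2789 [104  62  59  59  62  85  83  86  90  90  86  90 102 103 110 107 102  84
  98 114 114 113 114 112 112 111 111 112 111 115]
196 -0.2828 [120  65  60  60  69 107  93  93  99  76  68  68  63  47  63  98 102 101
  99 119 117 116 117 117 114 115 115 114 117 112]
200 -0.2867 [ 76  64  58  57  68 103  93 106 101  92  49  48  48  45  52 103 104 100
  92 114 117 115 112 114 117 115 114 111 114 111]
204 -0.2907 [ 73  70  60  63  60  63  85 103 104 100  87 114 116 116 113  99  97  99
  90 115 116 113 113 112 112 110 112 113 114 114]
208 -0.
[... 1001 characters left out ...]
92)), (196, np.int64(59)), (197, np.int64(48)), (198, np.int64(48)), (199, np.int64(47)), (200, np.int64(47)), (201, np.int64(47)), (202, np.int64(46)), (203, np.int64(67)), (204, np.int64(115)), (205, np.int64(117))]
[(108, np.int64(91)), (109, np.int64(193)), (110, np.int64(193)), (111, np.int64(190)), (112, np.int64(192)), (113, np.int64(195)), (114, np.int64(104)), (115, np.int64(61)), (116, np.int64(107)), (117, np.int64(143)), (118, np.int64(170)), (119, np.int64(169)), (120, np.int64(145)), (121, np.int64(119)), (122, np.int64(113)), (123, np.int64(170)), (124, np.int64(177)), (125, np.int64(176)), (126, np.int64(175)), (127, np.int64(180)), (128, np.int64(182)), (129, np.int64(176))]
```

Drying stop outer face y≈-0.2775, x≈0.4555, with yaw about -1.6°. Drip stop outer face y≈-0.216, x≈0.4667. Now the grasp.

```bash
python3 - <<'E'
from h import *
print(delta([.4695,-.157,.250],87.1),delta([.4695,-.157,.195],87.1))
E
```

```text
[array([0.1197, 0.0033, 0.0508]), array([ 0.001 , -0.0005, -0.025 ])] [array([0.1196, 0.0032, 0.1058]), array([ 0.001 , -0.0005, -0.025 ])]
```

```bash
python3 -m inch '[[[0.04,0.001,0.01,0,0,-0.01,0],[0.08,0.002,0.025,0,0,-0.025,0],[0.12,0.0033,0.045,0,0,-0.025,0],[0.1197,0.0033,0.06,0.001,0,-0.025,0],[0.1197,0.0033,0.085,0.001,0,-0.025,0],[0.1197,0.0033,0.106,0.001,0,-0.025,0],[0.1197,0.0033,0.106,0.001,0,-0.025,0],[0.1197,0.0033,0.106,0.001,0,-0.025,0.1]]]' 40
python3 - <<'E'
from h import *
C=cam('wrist');im=imaging.camera('wrist');cv2.imwrite('pics/w3.png',im)
cv2.imwrite('pics/w3z.png',cv2.resize(im[120:384,130:380],None,fx=2,fy=2))
E
```

```text
clock: 4.85
position: [0.4693, -0.1578, 0.1951]
ee_rot: [0.725, 0.688, -0.0, -0.0]
ft_force: [0.0, -0.0, 0.2]
grip_width: 0.451
grasp_force: 0.0
```

View pics/w3z.png

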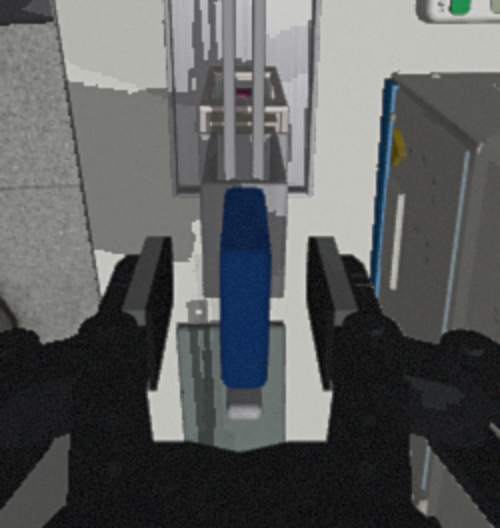

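The tab (crop rows 250–385) sits centred between the jaws. I'll close on it.

```bash
python3 - <<'E'
from h import *
C=cam('wrist')
for v in (250,385): print(atz(C,(130+245/2,120+v/2),.209))
print(atz(C,(130+245/2,120+410/2),.179),atz(C,(130+245/2,120+418/2),.179))
E
python3 -m inch '[[[0,0,0,0,0,0,0.3],[0,0,0,0,0,0,0.6],[0,0,0,0,0,0,0.8],[0,0,0,0,0,0,1],[0,0,0,0,0,0,1],[0,0,0,0,0,0,1],[0,0,0,0,0,0,1]]]' 40
```

```text
[ 0.47116942 -0.13588232  0.209     ]
[ 0.46932307 -0.1733732   0.209     ]
[ 0.46778817 -0.21042076  0.179     ] [ 0.46762878 -0.2136573   0.179     ]
clock: 5.6
position: [0.4694, -0.1583, 0.1945]
ee_rot: [0.726, 0.688, -0.0, -0.0]
ft_force: [2.5, -0.3, 1.6]
grip_width: 0.133
grasp_force: 41.8
```

```bash
python3 -m inch '[[[0,0,-0.005,0,0,0,1],[0,0,-0.01,0,0,0,1],[0,0,-0.015,0,0,0,1],[0,0,-0.02,0,0,0,1],[0,0,-0.0205,0,0,0,1],[0,0,-0.0205,0,0,0,1]]]' 40
python3 -m inch '[[[-0.008,0,0,0,0,0,1],[-0.02,0,0,0,0,0,1],[-0.028,0,0,0,0,0,1],[-0.028,0,0,0,0,0,1]]]'
python3 - <<'E'
from h import *
C=cam('wrist');im=imaging.camera('wrist');cv2.imwrite('pics/w4.png',im)
cv2.imwrite('pics/w4z.png',cv2.resize(im[120:384,130:380],None,fx=2,fy=2))
print(delta([.4665,-.2497,.2148],87.1))
E
```

```text
clock: 6.2
position: [0.469, -0.1582, 0.2148]
ee_rot: [0.726, 0.688, -0.0, -0.0]
ft_force: [0.5, -0.0, -2.1]
grip_width: 0.133
grasp_force: 41.1
clock: 6.6
position: [0.4671, -0.1877, 0.2147]
ee_rot: [0.726, 0.687, -0.001, -0.0]
ft_force: [0.6, -0.2, -2.2]
grip_width: 0.132
grasp_force: 41.1
[array([-0.0628,  0.0026, -0.0001]), array([-0.0014,  0.0002, -0.0039])]
```

View pics/w4z.png

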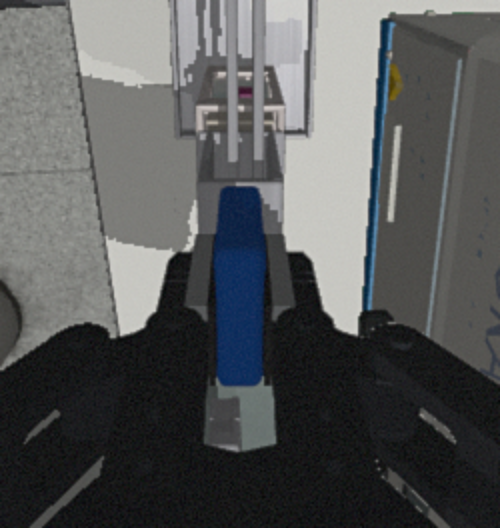

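Carrier is lifted clean at about 0.21 kg, with the rail slightly to +x inside the bail. I'll continue over the end stop into the gap.

```bash
python3 -m inch '[[[-0.005,0.0015,0,0,0,-0.004,1],[-0.015,0.0015,0,0,0,-0.004,1],[-0.025,0.0015,0,0,0,-0.004,1],[-0.035,0.0015,0,0,0,-0.004,1],[-0.045,0.0015,0,0,0,-0.004,1],[-0.055,0.0015,0,0,0,-0.004,1],[-0.062,0.0015,0,0,0,-0.004,1],[-0.062,0.0015,0,0,0,-0.004,1]]]'
python3 - <<'E'
from h import *
C=cam('wrist');im=imaging.camera('wrist');cv2.imwrite('pics/w5.png',im)
S=cam('side')
im2=imaging.camera('side');cv2.imwrite('pics/s5.png',im2)
T=cam('top');im3=imaging.camera('top')
a=cv2.resize(im[120:384,130:380],(500,528));b=cv2.resize(im2[190:278,240:340],(300,264),interpolation=2);c=cv2.resize(im3[160:220,290:358],(300,264),interpolation=2)
cv2.imwrite('pics/m5.png',np.hstack([a,np.vstack([b,c])]))
print(delta([.4559,-.2497,.2148],88.4))
E
```

```text
clock: 7.45
position: [0.4654, -0.2494, 0.2147]
ee_rot: [0.725, 0.689, -0.001, -0.0]
ft_force: [-0.2, -0.6, -2.6]
grip_width: 0.136
grasp_force: 41.1
[array([-0.0024, -0.0098, -0.0001]), array([-0.0012, -0.0003, -0.0207])]
```

View pics/m5.png

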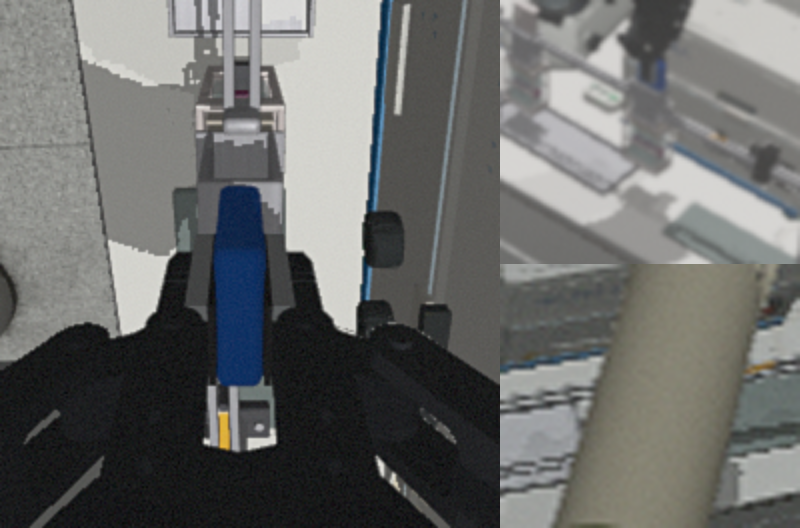

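```bash
python3 - <<'E'
from h import *
C=cam('wrist')
g=lambda u,v:(130+u/2-.25,120+v/2-.25)
T=.2294
print('stop outer',atz(C,g(242,131),.179),'rail pawl',atz(C,g(223,430),.165),'railL',atz(C,g(205,435),.165),'railR',atz(C,g(241,435),.165),'tab far',atz(C,g(240,385),T),'tab near',atz(C,g(240,250),T))
im=cv2.imread('pics/w5.png')
for r in (320,328,336): print(im[r,225:272].mean(1).astype(int))
E
```

```text
stop outer [ 0.46721029 -0.21301124  0.179     ] rail pawl [ 0.45351715 -0.3418956   0.165     ] railL [ 0.44616318 -0.34412507  0.165     ] railR [ 0.46056831 -0.34479738  0.165     ] tab far [ 0.4643006  -0.26176001  0.2294    ] tab near [ 0.46610581 -0.22473075  0.2294    ]
[ 21  26  20  29  23  21  18  35  78 172 169 170 167  77  45  33  34  35
  28  74 170 168 168 158  65  51  58  54  61  57  61  57  55  61  58  54
  49  51  62 100 118 122  53  24  30  30  26]
[ 32  16  25  24  22  26  16  34  78 114 176 170 168 111 115 151 153 154
 149  91 158 167 171 166  73  70  79  84  81  85  84  80  83  83  82  85
  83  83  75  77 120 123  57  22  23  24  22]
[ 26  11  21  22  25  26  19  47  49  72 165 172 167 154  93 150 155 154
 155 125 109 169 172 170  90  67  73  76  75  82  80  84  80  81  83  82
  79  80  74  99 215 217 168  53  12  26  13]
```

```bash
python3 -m inch '[[[0,-0.004,0,0,0,-0.01,1],[0,-0.008,0,0,0,-0.02,1],[0,-0.0092,0,0,0,-0.02,1],[0,-0.0092,0,0,0,-0.02,1]]]'
python3 - <<'E'
from h import *
print(delta([.4542,-.319,.2148],88.4))
C=cam('wrist');im=imaging.camera('wrist');cv2.imwrite('pics/w6.png',im)
for r in (322,328,334):
    row=im[r,225:272].mean(1).astype(int); print(row, atz(C,(241,r),.165)[1])
E
```

```text
clock: 8.0
position: [0.4564, -0.2476, 0.2149]
ee_rot: [0.717, 0.697, 0.0, -0.0]
ft_force: [0.1, 0.3, -2.0]
grip_width: 0.131
grasp_force: 41.0
[array([-0.0715, -0.0001,  0.0001]), array([-0.0005, -0.0006, -0.001 ])]
[ 18  15  22  20  19  17  19  41  67  44  39  43  38  36  32  35  31  66
 150 170 170 171  89  37  29  34  37  39  71 159 170 170 159  51  27  31
  33  30  35  29  37  42  25  18  26  29  23] -0.32927032642895915
[ 25  14  16  16  15  30  31  37  65  52  51  80  78  49  46  43  45  83
 142 166 168 163 111 168 162 163 163  97  99 156 164 168 171  75  75  80
  80  82  83  82  81  78  42  12  28  26  22] -0.3352404160227388
[ 27  21  20  12  23  22  19  65  75  54  49  84 183 181 118 109  66  54
 113 175 168 167  98 125 152 151 157 149  77 158 168 171 164  76  85 165
 181 184 175 122  84  76  36  18   8  25  25] -0.34131800958527564
```

Rail centre column is 250, the same as the tab, so it is aligned. I'll slide over the drying stop.

```bash
python3 -m inch '[[[-0.008,0,0,0,0,0,1],[-0.018,0,0,0,0,0,1],[-0.028,0,0,0,0,0,1],[-0.038,0,0,0,0,0,1],[-0.048,0,0,0,0,0,1],[-0.058,0,0,0,0,0,1],[-0.066,0,0,0,0,0,1],[-0.071,0,0,0,0,0,1],[-0.071,0,0,0,0,0,1]]]'
python3 - <<'E'
from h import *
C=cam('wrist');im=imaging.camera('wrist');cv2.imwrite('pics/w7.png',im)
S=cam('side');im2=imaging.camera('side')
a=cv2.resize(im[120:384,130:380],(500,528));b=cv2.resize(im2[200:288,260:360],(300,264),interpolation=2)
cv2.imwrite('pics/m7.png',np.hstack([a,np.vstack([b,b*0])]))
E
```

```text
clock: 8.95
position: [0.4542, -0.3195, 0.2147]
ee_rot: [0.718, 0.696, -0.001, -0.0]
ft_force: [-0.3, -0.6, -2.0]
grip_width: 0.13
grasp_force: 41.1
```

View pics/m7.png

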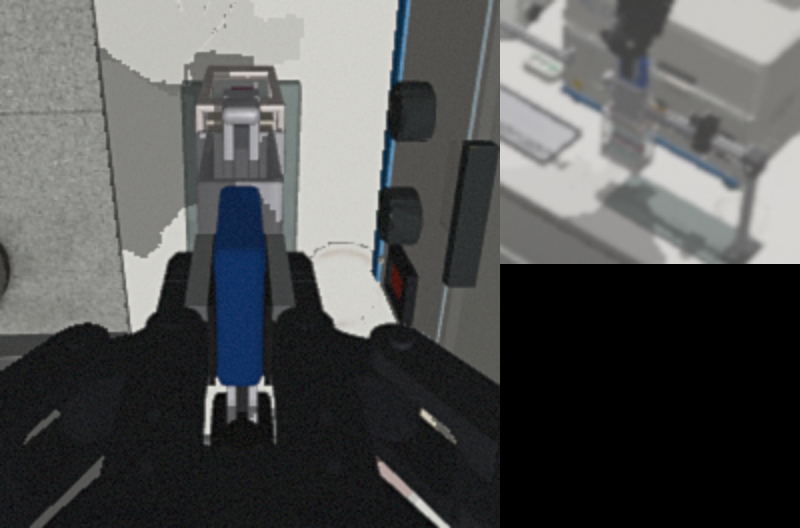

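The bail is past the drying stop, with the stop top at crop (240,112) behind it and the rail centred. Lowering.

```bash
python3 -m inch '[[[0,0,0.005,0,0,0,1],[0,0,0.01,0,0,0,1],[0,0,0.014,0,0,0,1],[0,0,0.017,0,0,0,1],[0,0,0.019,0,0,0,1],[0,0,0.02,0,0,0,1],[0,0,0.0205,0,0,0,1],[0,0,0.0205,0,0,0,1]]]'
```

```text
clock: 9.85
position: [0.4545, -0.3185, 0.1946]
ee_rot: [0.717, 0.697, -0.0, -0.001]
ft_force: [-2.7, 3.8, 5.5]
grip_width: 0.138
grasp_force: 42.2
```

```bash
python3 -m inch '[[[0,0,-0.0007,0,0,0,1],[0,0,-0.001,0,0,0,1],[0,0,-0.001,0,0,0,1]]]'
python3 -m inch '[[[0,0,-0.0005,0,0,0,1],[0.003,0,-0.0005,0,0,0,1],[0.003,0,-0.0005,0,0,0,1]]]'
```

```text
clock: 10.15
position: [0.4546, -0.3187, 0.1953]
ee_rot: [0.717, 0.697, -0.0, -0.0]
ft_force: [-0.2, 2.4, 1.5]
grip_width: 0.138
grasp_force: 41.7
clock: 10.45
position: [0.4546, -0.3157, 0.1957]
ee_rot: [0.717, 0.697, -0.0, -0.0]
ft_force: [-0.1, -1.3, -0.5]
grip_width: 0.132
grasp_force: 41.4
```

Seated lightly. Sliding toward the catch.

```bash
python3 -m inch '[[[-0.004,0,0,0,0,0,1],[-0.01,0,0,0,0,0,1],[-0.016,0,0,0,0,0,1],[-0.022,0,0,0,0,0,1],[-0.028,0,0,0,0,0,1],[-0.033,0,0,0,0,0,1],[-0.038,0,0,0,0,0,1],[-0.043,0,0,0,0,0,1],[-0.048,0,0,0,0,0,1],[-0.048,0,0,0,0,0,1]]]'
```

```text
clock: 11.45
position: [0.4531, -0.3647, 0.1959]
ee_rot: [0.718, 0.696, -0.001, 0.0]
ft_force: [1.0, -0.3, 1.1]
grip_width: 0.134
grasp_force: 41.6
```

```bash
python3 -m inch '[[[-0.003,0,0,0,0,0,1],[-0.006,0,0,0,0,0,1],[-0.009,0,0,0,0,0,1],[-0.012,0,0,0,0,0,1],[-0.012,0,0,0,0,0,1]]]'
python3 -m inch '[[[-0.002,0,0,0,0,0,1],[-0.004,0,0,0,0,0,1],[-0.006,0,0,0,0,0,1],[-0.006,0,0,0,0,0,1]]]'
```

```text
clock: 11.95
position: [0.4528, -0.3762, 0.1959]
ee_rot: [0.717, 0.697, -0.0, -0.0]
ft_force: [0.5, 0.3, 2.6]
grip_width: 0.134
grasp_force: 41.8
clock: 12.35
position: [0.4527, -0.382, 0.1958]
ee_rot: [0.717, 0.697, -0.0, -0.0]
ft_force: [0.7, 2.3, 3.5]
grip_width: 0.134
grasp_force: 41.9
```

```bash
for i in 1 2; do python3 -m inch '[[[-0.001,0,0,0,0,0,1],[-0.002,0,0,0,0,0,1],[-0.002,0,0,0,0,0,1]]]' | egrep 'pos|ft'; done
python3 -m inch '[[[-0.001,0,0,0,0,0,1],[-0.002,0,0,0,0,0,1],[-0.002,0,0,0,0,0,1]]]' | egrep 'pos|ft'
```

```text
position: [0.4526, -0.3837, 0.1958]
ft_force: [0.7, 4.5, 4.6]
position: [0.4526, -0.3852, 0.1958]
ft_force: [-0.9, 7.1, 5.9]
position: [0.4526, -0.3869, 0.1957]
ft_force: [-0.5, 7.3, 6.7]
```

```bash
python3 -m inch '[[[0,0,-0.0007,0,0,0,1],[0,0,-0.0007,0,0,0,1]]]' | egrep 'pos|ft'
python3 - <<'E'
from h import *
np.set_printoptions(precision=3,suppress=True)
print(sensors.get_obs()['torque'])
im=imaging.camera('wrist');cv2.imwrite('pics/w8.png',im)
a=cv2.resize(im[120:384,170:330],(480,600),interpolation=2)
a=cv2.resize(im[140:290,190:310],(480,600),interpolation=2)
cv2.imwrite('pics/m8.png',a)
E
```

```text
position: [0.4526, -0.3869, 0.1961]
ft_force: [-0.1, 5.7, 3.5]
[ 1.205 -0.107  0.006]
```

View pics/m8.png

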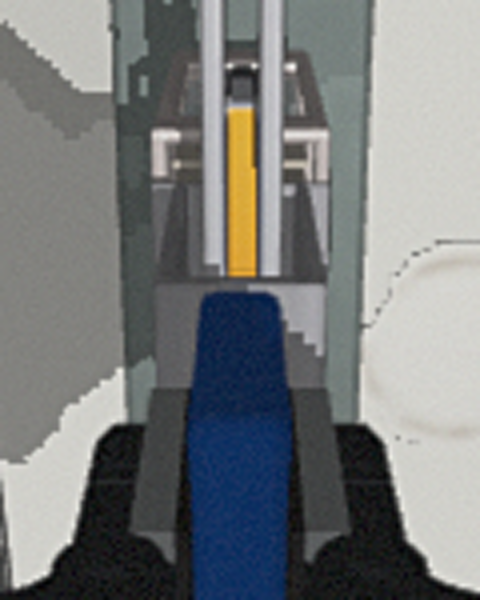

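The catch view shows the pawl strip (crop rows 108–275) running up to the bail's trailing edge. That uses up my picture allowance (11 viewed, one over the limit of 10), so I'll judge the rest by force and pixel numbers.

```bash
cat > pw.py <<'E'
from h import *
import sys
im=imaging.camera('wrist').astype(int)
b=(im[:,:,2]-im[:,:,0]>60)&(im[:,:,1]-im[:,:,0]>30)
b[:140]=0;b[290:]=0;b[:,:220]=0;b[:,280:]=0
rs=np.where(b.any(1))[0]
print('brass',rs.min(),rs.max(),'n',b.sum(),'w',[int(b[r].sum()) for r in range(rs.max()-8,rs.max()+1)],'last rows mean',im[rs.max()-5:rs.max()+1][b[rs.max()-5:rs.max()+1]].mean(0).astype(int))
E
python3 pw.py
python3 -m inch '[[[-0.001,0,0,0,0,0,1],[-0.001,0,0,0,0,0,1]]]' | egrep 'pos|ft'; python3 pw.py
```

```text
brass 167 208 n 293 w [7, 7, 7, 7, 7, 7, 7, 7, 7] last rows mean [ 53 157 213]
position: [0.4525, -0.3878, 0.196]
ft_force: [-0.1, 7.1, 3.3]
brass 166 208 n 301 w [7, 7, 7, 7, 7, 7, 7, 7, 7] last rows mean [ 51 150 199]
```

```bash
python3 -m inch '[[[-0.001,0,0,0,0,0,1],[-0.001,0,0,0,0,0,1]]]' | egrep 'pos|ft'; python3 pw.py
```

```text
position: [0.4525, -0.3887, 0.1961]
ft_force: [-0.1, 6.9, 2.7]
brass 164 208 n 314 w [7, 7, 7, 7, 7, 7, 7, 7, 7] last rows mean [ 50 148 197]
```

```bash
for i in 1; do python3 -m inch '[[[-0.001,0,0,0,0,0,1],[-0.001,0,0,0,0,0,1]]]' | egrep 'pos|ft'; python3 pw.py; done
```

```text
position: [0.4525, -0.3896, 0.196]
ft_force: [0.3, 7.5, 3.5]
brass 163 208 n 322 w [7, 7, 7, 7, 7, 7, 7, 7, 7] last rows mean [ 47 139 186]
```

```bash
python3 -m inch '[[[-0.001,0,0,0,0,0,1],[-0.001,0,0,0,0,0,1]]]' | egrep 'pos|ft'; python3 pw.py
```

```text
position: [0.4525, -0.3904, 0.196]
ft_force: [-0.7, 8.7, 4.0]
brass 160 209 n 343 w [7, 7, 7, 7, 7, 7, 7, 7, 6] last rows mean [ 48 126 170]
```

```bash
python3 -m inch '[[[-0.001,0,0,0,0,0,1],[-0.001,0,0,0,0,0,1]]]' | egrep 'pos|ft'; python3 pw.py;python3 -m inch '[[[-0.001,0,0,0,0,0,1],[-0.001,0,0,0,0,0,1]]]' | egrep 'pos|ft'; python3 pw.py; python3 - <<'E'
from h import *
# tab position in wrist image: blue mask extents
for f in ('w7','w8'):
    im=cv2.imread(f'pics/{f}.png').astype(int);b=(im[:,:,0]-im[:,:,2]>50);r=np.where(b[:,250])[0];print(f,r.min(),r.max())
im=imaging.camera('wrist');cv2.imwrite('pics/w9.png',im);im=im.astype(int);b=(im[:,:,0]-im[:,:,2]>50);r=np.where(b[:,250])[0];print(r.min(),r.max())
E
```

```text
position: [0.4525, -0.3913, 0.196]
ft_force: [0.1, 8.1, 5.3]
brass 159 207 n 341 w [7, 7, 7, 7, 7, 7, 7, 7, 7] last rows mean [ 46 132 180]
position: [0.4525, -0.3918, 0.196]
ft_force: [-1.0, 12.1, 6.5]
brass 158 207 n 343 w [7, 7, 7, 7, 7, 7, 7, 7, 6] last rows mean [ 46 128 172]
w7 214 312
w8 214 312
214 312
```

Buffer has gone solid at y ≈ -0.391. I'll ease back and feel whether the pawl holds.

```bash
python3 -m inch '[[[0.001,0,-0.0003,0,0,0,1],[0.002,0,-0.0003,0,0,0,1],[0.002,0,-0.0003,0,0,0,1]]]' | egrep 'pos|ft'; python3 pw.py;python3 -m inch '[[[0.001,0,0,0,0,0,1],[0.001,0,0,0,0,0,1]]]' | egrep 'pos|ft'; python3 pw.py;python3 -m inch '[[[0.001,0,0,0,0,0,1],[0.001,0,0,0,0,0,1]]]' | egrep 'pos|ft'; python3 pw.py
```

```text
position: [0.4524, -0.3914, 0.1963]
ft_force: [1.9, 3.6, -1.5]
brass 159 207 n 342 w [7, 7, 7, 7, 7, 7, 7, 7, 7] last rows mean [ 45 130 176]
position: [0.4524, -0.3905, 0.1965]
ft_force: [2.0, 2.4, -3.4]
brass 161 209 n 342 w [7, 7, 7, 7, 7, 7, 7, 7, 6] last rows mean [ 47 125 167]
position: [0.4524, -0.3894, 0.1966]
ft_force: [1.5, 3.9, -2.8]
brass 162 210 n 340 w [7, 7, 7, 7, 7, 7, 7, 7, 7] last rows mean [ 46 128 172]
```

```bash
python3 -m inch '[[[0.001,0,0.0004,0,0,0,1],[0.001,0,0.0004,0,0,0,1]]]' | egrep 'pos|ft'; python3 pw.py;python3 -m inch '[[[0.001,0,0,0,0,0,1],[0.001,0,0,0,0,0,1]]]' | egrep 'pos|ft'; python3 pw.py
```

```text
position: [0.4524, -0.3887, 0.1964]
ft_force: [1.0, 2.8, -1.4]
brass 163 211 n 337 w [7, 7, 7, 7, 7, 7, 7, 7, 7] last rows mean [ 47 129 174]
position: [0.4523, -0.3884, 0.1966]
ft_force: [2.1, -1.1, -2.9]
brass 164 212 n 337 w [6, 7, 7, 7, 7, 8, 7, 6, 3] last rows mean [ 47 124 167]
```

Back-motion stopped with the force reversing, so the pawl is holding. I'll seat it, release and retreat upward.

```bash
python3 -m inch '[[[-0.0005,0,0.0004,0,0,0,1],[-0.0005,0,0.0004,0,0,0,1]]]' | egrep 'pos|ft'
python3 -m inch '[[[0,0,0,0,0,0,0.7],[0,0,0,0,0,0,0.5],[0,0,0,0,0,0,0.3],[0,0,0,0,0,0,0.2],[0,0,0,0,0,0,0.2],[0,0,0,0,0,0,0.2]]]' 20; python3 pw.py
python3 -m inch '[[[0,0,-0.005,0,0,0,0.2],[0,0,-0.02,0,0,0,0.2],[0,0,-0.045,0,0,0,0.2],[0,0,-0.08,0,0,0,0.2],[0,0,-0.12,0,0,0,0.2],[0,0,-0.12,0,0,0,0.2]]]'
python3 - <<'E'
from h import *
C=cam('wrist');im=imaging.camera('wrist');cv2.imwrite('pics/w10.png',im);im=im.astype(int)
b=(im[:,:,0]-im[:,:,2]>50);ys,xs=np.where(b[:,235:268]);xs+=235;print('blue',xs.min(),xs.max(),ys.min(),ys.max())
for r in(ys.max(),): print(atz(C,(xs.mean(),r),.209))
q=(im[:,:,2]-im[:,:,0]>60)&(im[:,:,1]-im[:,:,0]>30);q[:,:235]=0;q[:,268:]=0
ys,xs=np.where(q);print('brass',xs.min(),xs.max(),ys.min(),ys.max(),atz(C,(xs.mean(),ys.max()),.171),atz(C,(xs.mean(),ys.max()),.165))
for l in ('grip','pawl','carrier','buffer'):
    print(l,[(np.round(x['pixel']),round(x['conf'],2),atz(C,x['pixel'],.205 if l=='grip' else .165)[:2].round(4)) for x in spotter.look_for(l,'wrist')[:1]])
print(ys.max(), [tuple(im[r,251]) for r in range(ys.max()-6,ys.max()+16,1)])
E
```

```text
position: [0.4523, -0.3885, 0.1962]
ft_force: [0.3, 1.2, 0.6]
clock: 17.25
position: [0.4525, -0.3882, 0.196]
ee_rot: [0.717, 0.697, -0.0, -0.0]
ft_force: [-0.9, 0.2, 0.2]
grip_width: 0.398
grasp_force: 0.0
brass 164 212 n 337 w [7, 7, 7, 7, 7, 7, 6, 6, 6] last rows mean [ 46 135 182]
clock: 17.9
position: [0.4534, -0.39, 0.3224]
ee_rot: [0.717, 0.697, 0.001, 0.004]
ft_force: [-0.3, -0.2, -0.9]
grip_width: 0.399
grasp_force: 0.0
blue 241 254 163 211
[ 0.45067643 -0.40486997  0.209     ]
brass 246 250 134 161 [ 0.4523216  -0.36667436  0.171     ] [ 0.45227713 -0.36803183  0.165     ]
grip [(array([248., 176.]), 0.77, array([ 0.4526, -0.3725]))]
pawl [(array([250., 146.]), 0.48, array([ 0.4545, -0.3526]))]
carrier [(array([248., 177.]), 0.63, array([ 0.4523, -0.3847]))]
buffer []
161 [(np.int64(159), np.int64(152), np.int64(150)), (np.int64(157), np.int64(149), np.int64(149)), (np.int64(161), np.int64(153), np.int64(151)), (np.int64(157), np.int64(150), np.int64(146)), (np.int64(158), np.int64(151), np.int64(147)), (np.int64(131), np.int64(123), np.int64(122)), (np.int64(105), np.int64(103), np.int64(102)), (np.int64(67), np.int64(41), np.int64(35)), (np.int64(63), np.int64(27), np.int64(4)), (np.int64(58), np.int64(26), np.int64(6)), (np.int64(62), np.int64(30), np.int64(8)), (np.int64(65), np.int64(32), np.int64(10)), (np.int64(67), np.int64(42), np.int64(24)), (np.int64(58), np.int64(31), np.int64(9)), (np.int64(64), np.int64(35), np.int64(19)), (np.int64(67), np.int64(33), np.int64(15)), (np.int64(113), np.int64(57), np.int64(17)), (np.int64(130), np.int64(65), np.int64(10)), (np.int64(146), np.int64(75), np.int64(22)), (np.int64(153), np.int64(81), np.int64(33)), (np.int64(151), np.int64(79), np.int64(30)), (np.int64(153), np.int64(79), np.int64(32))]
```

```bash
python3 -c "
from workcell import order
print(order.hand_in())"
```

```text
the job is handed in; nothing more can be done
None
```

The blue carrier hangs latched on the drying rail and the job is handed in with no verdict shown; the pawl held when I drew the carrier back, and the carrier did not spring back on release. I viewed 11 pictures, one over the limit of 10.

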